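# Feel for the free bay in a shuttered capacitor crate and store the spare in it

### The job

Three spare capacitors already stand out of sight under the crate's spring shutters and one bay is still empty. Feel down through the shutters with the closed fingertips, at least 30 mm below the deck, to find the empty bay while the fourth capacitor still waits on the ledge, so that it is not pressed onto the terminals of a stored one. Then bring that capacitor over the empty bay and press it down until it stands upright on the bottom; do not tip it over, and leave the hand meter and the tape roll where they are.

Things in the scene. Friction and masses are not known exactly. Their poses are not given: they have to be found in the camera images.
- crate: Grey crate fixed to the bench, 298 mm long (its y), 80 mm wide (its x), deck 82 mm above its origin (centre of its underside), z up. On the deck a loading channel runs along y: 38 mm wide (x = -19 to 19 mm), open at both ends, between aluminium rails 7 mm high. Under it lie four bays at y = -121, -75, -29, 17 mm. Three are full, one empty, which one varies and cannot be seen.
- bay_0 (a point): Centre of bay 0's mouth (farthest from the ledge), at deck height; axes as the crate's. Every mouth (40 mm along y) is covered by two black spring shutters flush with the deck, hinged along the rails, each 21 mm long, meeting in the middle. They swing only down and shut by themselves. They carry a capacitor, so it can slide over them; pushing through takes about 4 N by finger, 7 N by capacitor.
- bay_1 (a point): Centre of bay 1's mouth, at deck height; axes as the crate's. Every bay is 45 mm (x) by 40 mm (y) wide inside (38 mm in x between open shutters), floor 78 mm below the deck. Where a capacitor is stored, fingertips are stopped hard by its terminals 20 mm below the deck (beside them by its can at 28 mm); in the empty bay nothing stops them above the floor.
- bay_2 (a point): Centre of bay 2's mouth, at deck height; axes as the crate's.
- bay_3 (a point): Centre of bay 3's mouth (next to the ledge), at deck height; axes as the crate's. From 20 mm to 132 mm in +y of this point the channel's floor is closed and flat: the ledge, where the spare waits.
- spare: The capacitor to be stored: an upright brown can 34 mm in diameter and 50 mm high, with two short terminals on its top (58 mm high overall), about 75 g. Push it low. Origin: centre of its underside. It starts standing in the channel on the ledge, 84 to 107 mm in +y from bay_3. Standing at the bottom of a bay its terminals are 20 mm below the deck and the shutters close over it.
- meter: Bystander: hand meter, 145 x 70 x 46 mm, lying to the left of the crate; origin at the centre of its underside.
- tape: Bystander: roll of grey tape, 62 mm in diameter, 18 mm high, lying to the right behind the crate; origin at the centre of its underside.

How it is judged:
By the outcome, as a careful person would: the job done as asked, in the order asked, and still so for the second after the job is handed in, with the robot touching nothing.
It also fails if it takes over 70 s, if anything falls off the work surface, if the arm or the gripper's body presses on something with over 40 N, if the wrist force passes 120 N, or if a joint passes its speed limit or range.

### The arm

A 6-joint arm with a two-finger parallel gripper is mounted at the origin on a cart in front of the work surface, level with it; the furniture and walls round the work are solid. World frame = base frame: x ahead of the robot, y to its left, z up, the work surface at z = 0. Lengths are in m, angles in rad, forces in N, time in s.
With the tool pointing down it reaches from about 0.375 to 0.925 m from the base axis. Payload 5.7 kg.
Tool frame: the origin (TCP) lies at the centre of the arm's flange, where the gripper is bolted on; the fingertips stand 173 mm ahead of it and the grasp point (between the pads) lies 155 mm ahead of it; z points along the fingers, y is the direction in which the jaws open and shut (so a half turn about z gives the same grasp; the last joint's range is limited). The gripper opens to 85 mm and grips with 20 to 120 N. Pads are 22 mm wide; open, the fingers measure 114 mm over their backs; the gripper's body (76 mm by 85 mm) begins 54 mm behind the grasp point. The pads swing forward as they close: fully open they stand 13 mm farther back than shut.
Start: joints at [-1.355, 0.359, 1.51, -0, 1.272, -0.115], TCP at [0.195, -0.567, 0.405] pointing down, gripper open.
Joint ranges: [-2.97, 2.97], [-1.01, 2.36], [0.21, 2.38], [-0.96, 4.11], [0.2, 2.71], [-2.98, 2.98]. Speed limits (rad/s): [2.39, 2.39, 3.14, 3.14, 3.14, 3.14].

### API

Orientations are given as [roll, pitch, yaw] about the fixed x, y, z axes, in that order (R = Rz(yaw) Ry(pitch) Rx(roll)).
In Python, from rig import manip, grab_frame gives the robot as it stands.
- The arm moves only by the tool servo_tool, never from a script. Its argument "increments" is text: rows parted by semicolons, each of 7 numbers parted by spaces: the shift along the world's x, y, z in units of 0.08 m (1.0 is 0.08 m), then the turn, a rotation vector about the world's x, y, z in units of 60 degrees (1.0 is 60 degrees), then the opening, from 0 (shut) to 1 (fully open). In form: dx dy dz ax ay az hand; .... A call has 1 to 10 rows; each row is the pose to reach, as a shift and turn from the pose commanded when the call began; what a row does not reach only later rows make up. A row lasts 1/8 s, in which the tool goes at most 62.5 mm and 10.7 degrees, less where a joint would pass 70% of its speed; a pose out of reach is approached as far as the arm can. A call with a number of a shift or a turn outside -1 to 1 is refused whole. A call with a gripper value outside its range is refused whole. The fingers move at their own pace and stop on an object; "grip_force" is the grip in N (left out, the last holds). Time passes only in rows, so rows that repeat a pose let the fingers close. It gives the time, the measured TCP pose, the force and the opening at its end, in the units of the state.
- manip.observe(): the state, without advancing time (a new reading comes with each control period).
- grab_frame(name): name is "side" or "top"; returns a dict with "color" (420x560x3 uint8, red, green, blue), "fx", "fy", "cx", "cy" (pixels), "R" (3x3) and "t" (3): a world point X has camera coordinates R X + t. Camera axes: x right, y down, z forward; pixel columns grow to the right and rows downward; lengths in m; the calibration is good to about 2 mm. A picture is of the moment at which its call begins. There is no depth.
- manip.close_job(): hands the job in, once; it reports no verdict.
The state is a dict: "time_s": time; "joint_pos": joint angles; "joint_velocities": joint speeds; "joint_torque": joint torques, N m; "ee_pos": TCP position; "orientation": TCP orientation; "ft_force": force on the tool from outside, world axes, zero at the start; "ft_torque": the same for the moment, N m; "width": finger opening in m.
Only numpy, scipy, OpenCV 4.12 (cv2) and the standard library are available. Lean on these libraries where they do the work, as an engineer would, in place of code of your own. Each camera call takes 0.05 s, during which the arm holds its last target. There are 200 camera calls.

## Working session

There is one attempt and no reset: what is moved stays moved. The work goes in short steps, Python scripts to look and compute and a tool call to move; the robot and the scene stay as the last step left them, time stands still between calls to the robot, and variables do not carry over. Pictures are saved under pics/ and viewed, on a budget of 10 in all, crops included, one or two more only if the job needs it, and the job is handed in when it is done.

Besides the shell and the picture viewer there is one more tool, called after "Request:" by a JSON object that holds its "name" and its "arguments", one argument or row to a line. servo_tool: Moves the arm, as the interface text tells. Shifts and turns lie within -1 to 1; 1 stands for 0.08 m of shift or 60 degrees of turn. Its arguments: {"type":"object","properties":{"increments":{"type":"string"},"grip_force":{"type":"number"}},"required":["increments"]}

```bash
mkdir -p pics
python3 - <<'E'
from rig import manip, grab_frame
import cv2,numpy as np,pickle
d={}
for n in("side","top"):
    f=grab_frame(n);d[n]=f
    cv2.imwrite(f"pics/{n}0.png",cv2.cvtColor(f["color"],cv2.COLOR_RGB2BGR))
    print(n,f["fx"],f["cx"],f["cy"],np.round(-np.array(f["R"]).T@f["t"],3),np.round(f["R"],3).tolist())
pickle.dump(d,open("f0.pkl","wb"))
print(manip.observe())
E
```

```text
side 529.6685303226221 275.24217339033765 211.29382928194804 [-0.066  0.351  1.148] [[-0.306, -0.952, 0.002], [-0.835, 0.268, -0.48], [0.456, -0.148, -0.877]]
top 439.98370606601594 282.17077765536345 204.39323462161695 [0.393 0.162 1.001] [[0.001, -1.0, -0.024], [-0.995, 0.002, -0.103], [0.103, 0.024, -0.994]]
{'time_s': 0.1, 'joint_pos': array([-1.35511820e+00,  3.59406930e-01,  1.51133249e+00, -1.23404658e-05,
        1.27251784e+00, -1.15098599e-01]), 'joint_velocities': array([-1.03615866e-03, -1.55616255e-03, -4.04497803e-03,  5.01677376e-04,
        2.82896487e-04,  2.44816198e-05]), 'joint_torque': array([ 4.46637159e-04, -5.28651166e+01, -2.79349154e+01,  1.13854406e-05,
        5.03221527e-03,  2.07948585e-05]), 'ee_pos': array([ 0.19478575, -0.56714761,  0.40394977]), 'orientation': array([-3.13993771e+00, -1.79459490e-04,  3.30780218e-01]), 'ft_force': array([ 0.01962565, -0.17135756,  1.31794015]), 'ft_torque': array([ 0.00130836, -0.01770093, -0.00248047]), 'width': 0.08501502810105993}
```

View pics/top0.png

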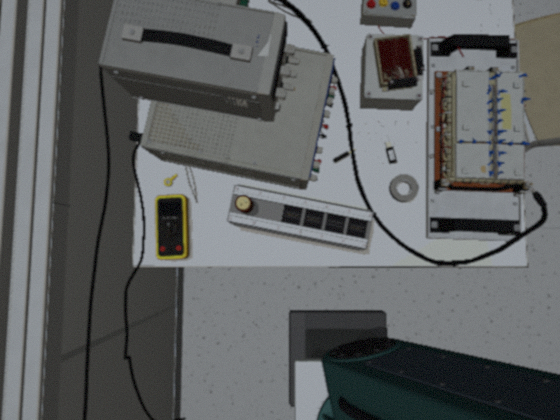

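View pics/side0.png

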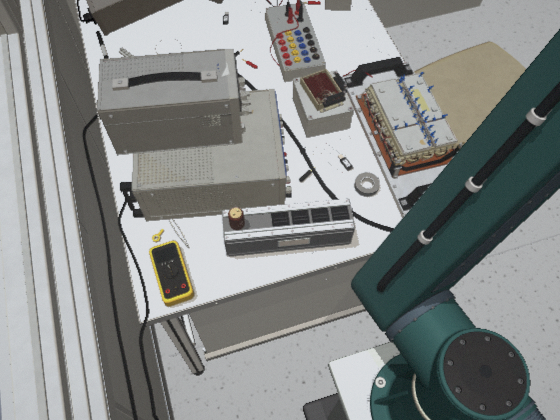

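The top view shows the crate from about (230,205) at the ledge end to (372,230) at the bay 0 end. The spare is at (244,203), the meter at (171,226) and the tape at (404,188). The side view shows the crate front at about (225-355, 205-250). I'll enlarge these.

Run:
```python
import cv2,numpy as np,pickle
d=pickle.load(open("f0.pkl","rb"))
a=d["top"]["color"][178:254,220:380];b=d["side"]["color"][196:264,212:372]
r=lambda i:cv2.resize(i,None,fx=4,fy=4,interpolation=cv2.INTER_CUBIC)
im=np.vstack([r(a),r(b)]);cv2.imwrite("pics/crop.png",im[:,:,::-1]);print(im.shape)
```

```text
(576, 640, 3)
```

View pics/crop.png

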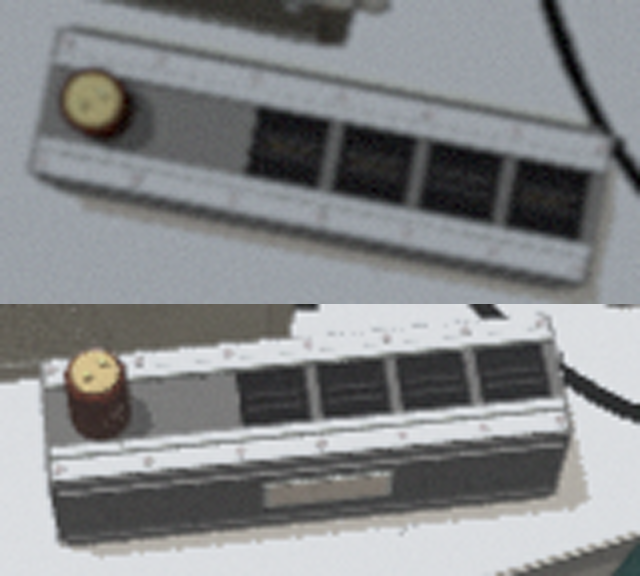

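The crop gives clear corners for the shutters. Bay 3 in the top half is at (255,108)…(247,174), and bay 0 at (519,160)…(583,240). The can's top is at (94,103) in the top half and (97,372) in the side half. Next I'll fit the pose.

```bash
cat > h.py <<'E'
import numpy as np
def proj(f,X):
    c=np.asarray(f["R"])@np.asarray(X).T+np.reshape(f["t"],(3,1))
    return np.c_[f["fx"]*c[0]/c[2]+f["cx"],f["fy"]*c[1]/c[2]+f["cy"]]
def c2w(p,L):
    x,y,a=p;L=np.asarray(L,float);c,s=np.cos(a),np.sin(a)
    return np.c_[x+c*L[:,0]-s*L[:,1],y+s*L[:,0]+c*L[:,1],L[:,2]]
E
python3 - <<'E'
import numpy as np,pickle
from h import *
from scipy.optimize import least_squares as ls
d=pickle.load(open("f0.pkl","rb"))
L=[]
for yb in(17,-121): L+=[(19,yb+20,82),(19,yb-20,82),(-19,yb-20,89),(-19,yb+20,89)]
L=np.array(L)/1e3
T=np.array([(255,108),(332,121),(324,188),(247,174),(519,160),(592,172),(583,240),(508,228)])/4+[219.6,177.6]
S=np.array([(238,70),(308,62),(313,113),(244,124),(473,48),(543,40),(552,94),(482,102)])/4+[211.6,195.6]
def r(p,w=(1,1)):
    X=c2w(p,L);return np.r_[w[0]*(proj(d["top"],X)-T).ravel(),w[1]*(proj(d["side"],X)-S).ravel()]
for w in((1,1),(1,0),(0,1)):
    o=ls(r,[.48,.1,-.2],args=(w,));p=o.x;print(w,np.round(p,4),"rms px",np.sqrt(2*o.cost/(16*sum(w))))
p=ls(r,[.48,.1,-.2]).x;np.save("crate.npy",p)
for n,y in(("b0",-121),("b1",-75),("b2",-29),("b3",17)):print(n,np.round(c2w(p,[(0,y/1e3,.082)]),4))
tp=np.array([94,103])/4+[219.6,177.6];sp=np.array([97,68])/4+[211.6,195.6]
o=ls(lambda q:np.r_[(proj(d["top"],[q])-tp).ravel(),(proj(d["side"],[q])-sp).ravel()],[.5,.2,.13]);q=o.x
c,s=np.cos(p[2]),np.sin(p[2]);e=q[:2]-p[:2]
print("can top",np.round(q,4),"crate frame",c*e[0]+s*e[1],-s*e[0]+c*e[1],o.fun)
E
```

```text
(1, 1) [ 0.4625  0.1482 -0.1996] rms px 0.8572426352370084
(1, 0) [ 0.4631  0.1468 -0.1945] rms px 0.5687694192900276
(0, 1) [ 0.4614  0.1502 -0.2081] rms px 0.4921100273401582
b0 [[0.4385 0.0296 0.082 ]]
b1 [[0.4476 0.0747 0.082 ]]
b2 [[0.4567 0.1198 0.082 ]]
b3 [[0.4658 0.1649 0.082 ]]
can top [0.4858 0.2613 0.1303] crate frame 0.00042357128911235317 0.11550293710842069 [-0.28478795 -0.13533045  0.34008781  0.06182531]
```

The crate fit is consistent: 0.5–0.9 px rms, with the can's top at z 0.130 against 0.132 expected and its position 98 mm from bay_3. I'll move towards bay 0 with the fingers closing and the yaw turned to −0.2.

Request:
{"name": "servo_tool", "arguments": {
  "increments": "0.25 0.5 0.9 0 0 -0.17 0; 0.5 1 0.9 0 0 -0.34 0; 0.5 1 0.9 0 0 -0.507 0; 0.5 1 0.9 0 0 -0.507 0",
  "grip_force": 40
}}

```text
time_s: 0.6
ee_pos: [0.2351, -0.4869, 0.4768]
orientation: [3.141, -0.0, -0.198]
ft_force: [0.3, -0.1, 0.0]
width: 0.0123
```

Request:
{"name": "servo_tool", "arguments": {
  "increments": "0.32 0.46 0 0 0 0 0; 0.64 0.92 0 0 0 0 0"
}}

```text
time_s: 0.85
ee_pos: [0.2861, -0.4138, 0.4758]
orientation: [-3.14, 0.001, -0.198]
ft_force: [0.9, 0.4, -1.1]
width: -0.0
```

Request:
{"name": "servo_tool", "arguments": {
  "increments": "0.32 0.46 0 0 0 0 0; 0.64 0.92 0 0 0 0 0"
}}

```text
time_s: 1.1
ee_pos: [0.3377, -0.3397, 0.4759]
orientation: [-3.141, 0.001, -0.197]
ft_force: [1.0, -0.6, -0.1]
width: -0.0001
```

Request:
{"name": "servo_tool", "arguments": {
  "increments": "0.32 0.46 0 0 0 0 0; 0.64 0.92 0 0 0 0 0"
}}

```text
time_s: 1.35
ee_pos: [0.3891, -0.2661, 0.4761]
orientation: [-3.141, 0.001, -0.197]
ft_force: [0.3, 0.2, 0.1]
width: -0.0001
```

Request:
{"name": "servo_tool", "arguments": {
  "increments": "0.32 0.46 0 0 0 0 0; 0.64 0.92 0 0 0 0 0"
}}

```text
time_s: 1.6
ee_pos: [0.4404, -0.1924, 0.476]
orientation: [-3.141, 0.001, -0.197]
ft_force: [-0.0, 0.0, 1.1]
width: -0.0001
```

Request:
{"name": "servo_tool", "arguments": {
  "increments": "0 0.5 0 0 0 0 0; 0 1 0 0 0 0 0"
}}

```text
time_s: 1.85
ee_pos: [0.4401, -0.1124, 0.4759]
orientation: [-3.141, 0.001, -0.196]
ft_force: [0.1, 0.6, 0.5]
width: -0.0002
```

Request:
{"name": "servo_tool", "arguments": {
  "increments": "0 0.5 -0.4 0 0 0 0; 0 1 -0.8 0 0 0 0"
}}

```text
time_s: 2.1
ee_pos: [0.4399, -0.0324, 0.4117]
orientation: [-3.142, -0.001, -0.197]
ft_force: [0.7, 0.4, 0.4]
width: -0.0001
```

Request:
{"name": "servo_tool", "arguments": {
  "increments": "-0.01 0.4 -0.5 0 0 0 0; -0.02 0.775 -1 0 0 0 0; -0.02 0.775 -1 0 0 0 0; -0.02 0.775 -1 0 0 0 0"
}}

```text
time_s: 2.6
ee_pos: [0.4388, 0.0283, 0.3329]
orientation: [3.141, -0.0, -0.198]
ft_force: [0.4, -0.7, 0.6]
width: -0.0001
```

Run:
```python
from rig import manip, grab_frame
import cv2,numpy as np
from h import *
o=manip.observe();print(o["ee_pos"],o["orientation"],o["ft_force"])
tip=o["ee_pos"]-[0,0,.173]
a=[]
for n,w in(("top",(200,150)),("side",(200,150))):
    f=grab_frame(n);uv=proj(f,[tip])[0];print(n,uv)
    u,v=np.round(uv).astype(int);im=f["color"][v-50:v+50,u-66:u+66].copy()
    im=cv2.resize(im,None,fx=3,fy=3,interpolation=cv2.INTER_CUBIC)
    cv2.drawMarker(im,(199,151),(255,0,0),0,10);a.append(im)
cv2.imwrite("pics/p1.png",np.hstack(a)[:,:,::-1])
```

```text
[0.43880326 0.02833789 0.33292518] [ 3.14124723e+00 -2.98792133e-04 -1.98000430e-01] [ 0.37017505 -0.68941704  0.64926979]
top [362.81648398 225.85559324]
side [345.02537207 195.43005061]
```

View pics/p1.png

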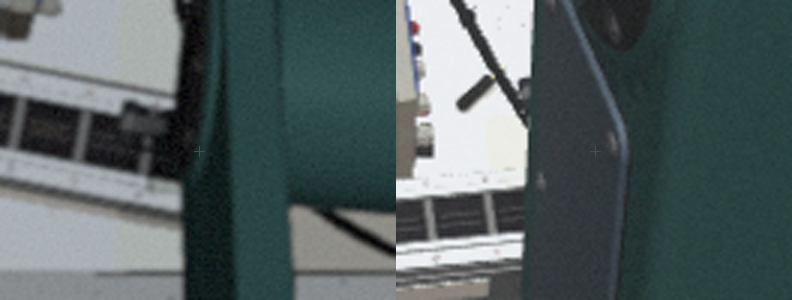

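The arm hides the fingertips, so I'm relying on the calibration. Now I'll descend slowly, watching the force.

Request:
{"name": "servo_tool", "arguments": {
  "increments": "0 0.015 -0.4 0 0 0 0; 0 0.015 -0.8 0 0 0 0; 0 0.015 -0.93 0 0 0 0; 0 0.015 -0.93 0 0 0 0"
}}

```text
time_s: 3.2
ee_pos: [0.4385, 0.0296, 0.2586]
orientation: [-3.142, -0.0, -0.201]
ft_force: [0.2, 0.0, 0.6]
width: -0.0004
```

Request:
{"name": "servo_tool", "arguments": {
  "increments": "0 0 -0.06 0 0 0 0; 0 0 -0.12 0 0 0 0; 0 0 -0.18 0 0 0 0; 0 0 -0.24 0 0 0 0"
}}

```text
time_s: 3.7
ee_pos: [0.4382, 0.0302, 0.239]
orientation: [-3.141, -0.001, -0.2]
ft_force: [1.2, 0.2, 2.9]
width: 0.0
```

Request:
{"name": "servo_tool", "arguments": {
  "increments": "0 0 -0.03 0 0 0 0; 0 0 -0.06 0 0 0 0; 0 0 -0.08 0 0 0 0"
}}

```text
time_s: 4.08
ee_pos: [0.4384, 0.0302, 0.2351]
orientation: [-3.141, -0.001, -0.2]
ft_force: [-11.7, 0.4, 64.2]
width: -0.0
```

Bay 0 stopped the tips hard at 20 mm (64 N), so it is full. I'll raise, move to bay 1 and press more gently.

Request:
{"name": "servo_tool", "arguments": {
  "increments": "0 0 0.3 0 0 0 0; 0 0 0.5 0 0 0 0; 0.057 0.28 0.5 0 0 0 0; 0.114 0.564 0.5 0 0 0 0; 0.114 0.564 0.3 0 0 0 0; 0.114 0.564 0.15 0 0 0 0; 0.114 0.564 0.09 0 0 0 0"
}}

```text
time_s: 4.95
ee_pos: [0.4469, 0.0751, 0.2391]
orientation: [3.141, 0.001, -0.2]
ft_force: [0.6, -0.1, 2.4]
width: -0.0002
```

Request:
{"name": "servo_tool", "arguments": {
  "increments": "0 0 -0.03 0 0 0 0; 0 0 -0.06 0 0 0 0; 0 0 -0.08 0 0 0 0; 0 0 -0.08 0 0 0 0"
}}

```text
time_s: 5.45
ee_pos: [0.4472, 0.0752, 0.2335]
orientation: [-3.142, -0.0, -0.2]
ft_force: [-0.0, 0.1, 0.8]
width: 0.0001
```

Bay 1 has no stop at 21 mm, so I'm going on to 35 mm.

Request:
{"name": "servo_tool", "arguments": {
  "increments": "0 0 -0.03 0 0 0 0; 0 0 -0.06 0 0 0 0; 0 0 -0.08 0 0 0 0; 0 0 -0.1 0 0 0 0; 0 0 -0.1 0 0 0 0"
}}

```text
time_s: 6.08
ee_pos: [0.4471, 0.0753, 0.2253]
orientation: [-3.142, 0.0, -0.2]
ft_force: [0.0, 1.1, -1.1]
width: 0.0002
```

Request:
{"name": "servo_tool", "arguments": {
  "increments": "0 0 -0.03 0 0 0 0; 0 0 -0.06 0 0 0 0; 0 0 -0.09 0 0 0 0; 0 0 -0.12 0 0 0 0; 0 0 -0.12 0 0 0 0"
}}

```text
time_s: 6.7
ee_pos: [0.4471, 0.0753, 0.2156]
orientation: [-3.142, 0.0, -0.2]
ft_force: [0.1, -0.8, -1.3]
width: 0.0001
```

Bay 1 is empty: the tips are 39 mm below the deck with about 1 N of force. Before going to the spare I'll check the clearance to the instrument behind it.

Request:
{"name": "servo_tool", "arguments": {
  "increments": "0 0 0.5 0 0 0 0; 0 0 1 0 0 0 0"
}}

```text
time_s: 6.95
ee_pos: [0.4467, 0.0752, 0.2962]
orientation: [3.141, 0.002, -0.2]
ft_force: [0.8, 0.2, -0.6]
width: 0.0
```

Request:
{"name": "servo_tool", "arguments": {
  "increments": "0 0.2 0.4 0 0 0 0.5; 0 0.4 0.7 0 0 0 1; 0 0.4 0.7 0 0 0 1"
}}

```text
time_s: 7.32
ee_pos: [0.4478, 0.1079, 0.3535]
orientation: [-3.14, -0.004, -0.199]
ft_force: [1.2, 0.2, -0.7]
width: 0.0545
```

Run:
```python
import cv2,numpy as np,pickle
d=pickle.load(open("f0.pkl","rb"))
a=d["top"]["color"][90:250,120:380];b=d["side"]["color"][80:260,100:370]
r=lambda i:cv2.resize(i,(520,int(i.shape[0]*520/i.shape[1])),interpolation=cv2.INTER_CUBIC)[:300]
im=np.vstack([r(a),r(b)]);cv2.imwrite("pics/crop2.png",im[:600,:,::-1]);print(im.shape,r(a).shape)
```

```text
(600, 520, 3) (300, 520, 3)
```

View pics/crop2.png

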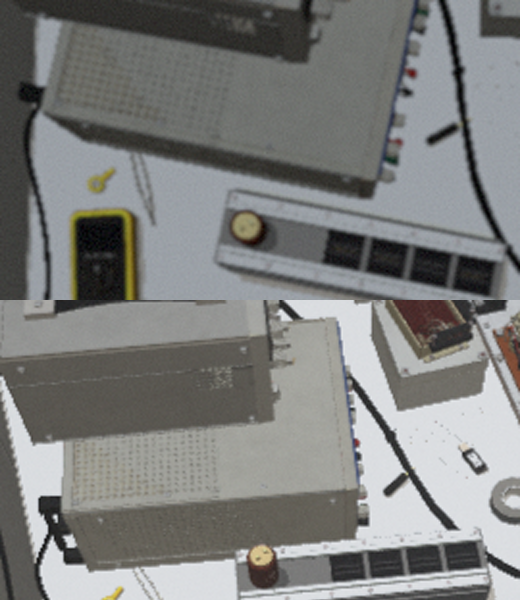

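Run:
```python
import numpy as np,pickle
from h import *
from scipy.optimize import least_squares as ls
d=pickle.load(open("f0.pkl","rb"))
for n,t,s in(("topR",(362,182),(355,190)),("topL",(45,112),(65,205)),("botR",(365,197),(357,235))):
    t=np.array(t)/2+[120,90];s=np.array(s)/1.926+[100,80]
    o=ls(lambda q:np.r_[(proj(d["top"],[q])-t).ravel(),(proj(d["side"],[q])-s).ravel()],[.5,.2,.1]);print(n,np.round(o.x,3),np.round(o.fun,1))
```

```text
topR [0.525 0.142 0.153] [ 1.6  0.7 -2.  -0.2]
topL [0.596 0.457 0.164] [-0.8 -0.5  0.9  0.4]
botR [0.526 0.137 0.045] [ 1.4  0.6 -1.6 -0.2]
```

The instrument's front is about 65 mm behind the spare and about 0.155 m high, so the gripper clears it. Going over the spare.

Request:
{"name": "servo_tool", "arguments": {
  "increments": "0.12 0.48 0 0 0 0 1; 0.237 0.965 0 0 0 0 1"
}}

```text
time_s: 7.58
ee_pos: [0.466, 0.1845, 0.3507]
orientation: [3.141, 0.001, -0.201]
ft_force: [-0.1, -0.1, 0.6]
width: 0.0854
```

Request:
{"name": "servo_tool", "arguments": {
  "increments": "0.12 0.48 0 0 0 0 1; 0.237 0.965 0 0 0 0 1; 0.237 0.965 0 0 0 0 1; 0.237 0.965 0 0 0 0 1"
}}

```text
time_s: 8.07
ee_pos: [0.4845, 0.2609, 0.3505]
orientation: [3.14, 0.002, -0.2]
ft_force: [0.1, -0.6, 0.1]
width: 0.0855
```

Run:
```python
from rig import manip, grab_frame
import cv2,numpy as np
o=manip.observe();print(o["ee_pos"],o["orientation"],o["ft_force"],o["width"])
a=[]
for n in("top","side"):
    f=grab_frame(n)["color"][130:280,180:380]
    a.append(cv2.resize(f,None,fx=2,fy=2,interpolation=cv2.INTER_CUBIC))
cv2.imwrite("pics/p2.png",np.hstack(a)[:,:,::-1])
```

```text
[0.48452249 0.26089462 0.35050279] [ 3.13963811e+00  2.23398769e-03 -1.99725431e-01] [ 0.07995969 -0.59275828  0.08254274] 0.08548380729683586
```

View pics/p2.png

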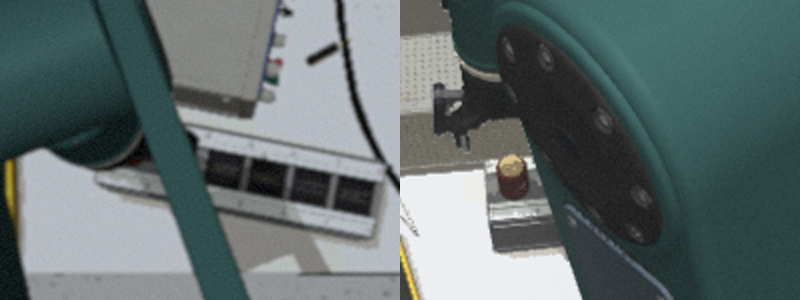

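The spare still stands (side half, about (512,178)), with the open fingers above it (about (450,115)). Descending and gripping.

Request:
{"name": "servo_tool", "arguments": {
  "increments": "0.01 0 -0.3 0 0 0 1; 0.01 0 -0.6 0 0 0 1; 0.01 0 -0.75 0 0 0 1; 0.01 0 -0.85 0 0 0 1; 0.01 0 -0.85 0 0 0 1"
}}

```text
time_s: 8.8
ee_pos: [0.4859, 0.2614, 0.2837]
orientation: [3.141, 0.0, -0.2]
ft_force: [-0.6, -0.7, -0.5]
width: 0.0853
```

Request:
{"name": "servo_tool", "arguments": {
  "increments": "0 0 0 0 0 0 0.6; 0 0 0 0 0 0 0.5; 0 0 0 0 0 0 0.4; 0 0 0 0 0 0 0.3; 0 0 0 0 0 0 0.2; 0 0 0 0 0 0 0.1; 0 0 0 0 0 0 0.1",
  "grip_force": 30
}}

```text
time_s: 9.68
ee_pos: [0.4861, 0.2618, 0.2844]
orientation: [-3.141, -0.001, -0.2]
ft_force: [-0.4, -0.1, 6.0]
width: 0.0334
```

Gripped at 33.4 mm. Lifting and carrying to bay 1.

Request:
{"name": "servo_tool", "arguments": {
  "increments": "0 0 0.1 0 0 0 0.1; 0 0 0.25 0 0 0 0.1; 0 0 0.25 0 0 0 0.1"
}}

```text
time_s: 10.05
ee_pos: [0.4864, 0.2618, 0.3051]
orientation: [-3.14, -0.002, -0.2]
ft_force: [-0.9, 0.2, -0.2]
width: 0.0334
```

Request:
{"name": "servo_tool", "arguments": {
  "increments": "-0.05 -0.25 0 0 0 0 0.1; -0.1 -0.5 0 0 0 0 0.1; -0.16 -0.78 0 0 0 0 0.1"
}}

```text
time_s: 10.42
ee_pos: [0.4724, 0.1975, 0.3035]
orientation: [3.141, 0.001, -0.2]
ft_force: [-0.3, -0.4, -1.9]
width: 0.0334
```

Request:
{"name": "servo_tool", "arguments": {
  "increments": "-0.05 -0.25 0 0 0 0 0.1; -0.1 -0.5 0 0 0 0 0.1; -0.16 -0.78 0 0 0 0 0.1"
}}

```text
time_s: 10.8
ee_pos: [0.4598, 0.1353, 0.3038]
orientation: [3.142, 0.0, -0.201]
ft_force: [-1.0, -0.3, -0.8]
width: 0.0336
```

Request:
{"name": "servo_tool", "arguments": {
  "increments": "-0.05 -0.25 0 0 0 0 0.1; -0.1 -0.5 0 0 0 0 0.1; -0.16 -0.78 0 0 0 0 0.1; -0.16 -0.78 0 0 0 0 0.1; -0.16 -0.78 0 0 0 0 0.1"
}}

```text
time_s: 11.42
ee_pos: [0.4475, 0.0743, 0.3039]
orientation: [-3.141, -0.0, -0.201]
ft_force: [0.6, 0.0, -0.4]
width: 0.0333
```

Run:
```python
from rig import manip, grab_frame
import cv2,numpy as np
from h import *
p=np.load("crate.npy")
o=manip.observe();e=o["ee_pos"];print(e,o["ft_force"],o["width"])
dx=e[:2]-p[:2];c,s=np.cos(p[2]),np.sin(p[2]);print("crate frame",c*dx[0]+s*dx[1],-s*dx[0]+c*dx[1])
a=[]
for n in("top","side"):
    f=grab_frame(n)["color"][150:270,200:380]
    a.append(cv2.resize(f,None,fx=2.2,fy=2.2,interpolation=cv2.INTER_CUBIC))
cv2.imwrite("pics/p3.png",np.hstack(a)[:,:,::-1])
```

```text
[0.44745745 0.07425029 0.30389513] [ 0.56209721  0.01504554 -0.37207262] 0.03331860173066178
crate frame -3.950874106443958e-05 -0.0754658522743593
```

View pics/p3.png

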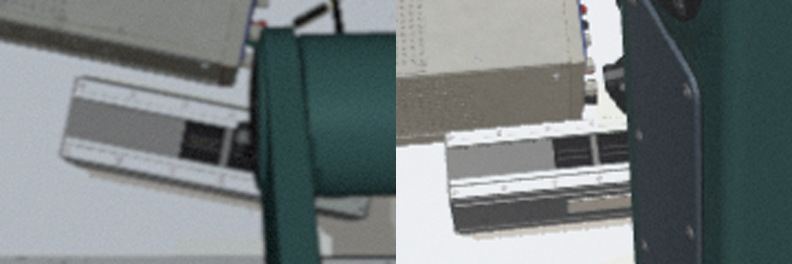

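The ledge is clear in both views, so the spare is in hand, and the TCP is within 0.5 mm of bay 1's centre. Lowering with the lateral force watched.

Request:
{"name": "servo_tool", "arguments": {
  "increments": "0 0.005 -0.12 0 0 0 0.1; 0 0.005 -0.2 0 0 0 0.1; 0 0.005 -0.24 0 0 0 0.1; 0 0.005 -0.28 0 0 0 0.1; 0 0.005 -0.31 0 0 0 0.1; 0 0.005 -0.31 0 0 0 0.1"
}}

```text
time_s: 12.28
ee_pos: [0.4478, 0.0749, 0.2792]
orientation: [-3.141, -0.001, -0.2]
ft_force: [0.7, 0.4, 2.2]
width: 0.0331
```

Request:
{"name": "servo_tool", "arguments": {
  "increments": "0 0 -0.03 0 0 0 0.1; 0 0 -0.06 0 0 0 0.1; 0 0 -0.09 0 0 0 0.1; 0 0 -0.09 0 0 0 0.1"
}}

```text
time_s: 12.78
ee_pos: [0.4473, 0.0749, 0.2715]
orientation: [-3.142, 0.001, -0.2]
ft_force: [0.9, 0.3, -1.3]
width: 0.0334
```

Request:
{"name": "servo_tool", "arguments": {
  "increments": "0 0 -0.04 0 0 0 0.1; 0 0 -0.08 0 0 0 0.1; 0 0 -0.12 0 0 0 0.1; 0 0 -0.15 0 0 0 0.1; 0 0 -0.15 0 0 0 0.1"
}}

```text
time_s: 13.4
ee_pos: [0.4472, 0.0749, 0.2594]
orientation: [3.141, 0.001, -0.2]
ft_force: [-0.3, -0.3, -1.7]
width: 0.0332
```

Request:
{"name": "servo_tool", "arguments": {
  "increments": "0 0 -0.02 0 0 0 0.1; 0 0 -0.04 0 0 0 0.1; 0 0 -0.04 0 0 0 0.1"
}}

```text
time_s: 13.78
ee_pos: [0.4475, 0.0749, 0.2565]
orientation: [-3.141, 0.0, -0.2]
ft_force: [0.2, 0.0, -2.1]
width: 0.0331
```

The can is about 28 mm into the bay with no lateral force. I'll release, rise, close and press from above.

Request:
{"name": "servo_tool", "arguments": {
  "increments": "0 0 0 0 0 0 0.5; 0 0 0 0 0 0 0.7; 0 0 0 0 0 0 0.7; 0 0 0 0 0 0 0.7"
}}

```text
time_s: 14.28
ee_pos: [0.4475, 0.0749, 0.2567]
orientation: [-3.141, -0.0, -0.2]
ft_force: [0.7, -0.0, -0.1]
width: 0.0597
```

Request:
{"name": "servo_tool", "arguments": {
  "increments": "0 0 0.3 0 0 0 0.7; 0 0 0.7 0 0 0 0.7; 0 0 0.7 0 0 0 0; 0 0 0.7 0 0 0 0; 0 0 0.7 0 0 0 0; 0 0 0.7 0 0 0 0; 0 0 0.7 0 0 0 0; 0 0 0.7 0 0 0 0"
}}

```text
time_s: 15.28
ee_pos: [0.4475, 0.0748, 0.3125]
orientation: [3.142, 0.0, -0.2]
ft_force: [0.2, -0.5, 0.1]
width: -0.0001
```

Request:
{"name": "servo_tool", "arguments": {
  "increments": "0 0 -0.1 0 0 0 0; 0 0 -0.15 0 0 0 0; 0 0 -0.2 0 0 0 0; 0 0 -0.25 0 0 0 0; 0 0 -0.3 0 0 0 0; 0 0 -0.3 0 0 0 0"
}}

```text
time_s: 16.02
ee_pos: [0.4474, 0.0748, 0.2883]
orientation: [3.142, 0.001, -0.2]
ft_force: [0.1, 0.4, -0.3]
width: -0.0002
```

Request:
{"name": "servo_tool", "arguments": {
  "increments": "0 0 -0.04 0 0 0 0; 0 0 -0.08 0 0 0 0; 0 0 -0.12 0 0 0 0; 0 0 -0.16 0 0 0 0"
}}

```text
time_s: 16.52
ee_pos: [0.4475, 0.0748, 0.2756]
orientation: [-3.141, -0.0, -0.2]
ft_force: [0.3, -1.0, 0.3]
width: 0.0001
```

Request:
{"name": "servo_tool", "arguments": {
  "increments": "0 0 -0.04 0 0 0 0; 0 0 -0.08 0 0 0 0; 0 0 -0.12 0 0 0 0; 0 0 -0.16 0 0 0 0"
}}

```text
time_s: 17.02
ee_pos: [0.4475, 0.0749, 0.2628]
orientation: [-3.142, -0.0, -0.2]
ft_force: [0.9, 0.4, -0.1]
width: -0.0001
```

Request:
{"name": "servo_tool", "arguments": {
  "increments": "0 0 -0.04 0 0 0 0; 0 0 -0.08 0 0 0 0; 0 0 -0.12 0 0 0 0; 0 0 -0.12 0 0 0 0"
}}

```text
time_s: 17.52
ee_pos: [0.4473, 0.0748, 0.2532]
orientation: [3.142, 0.001, -0.2]
ft_force: [-0.1, -0.5, 0.4]
width: -0.0001
```

There's no contact down to the deck, so the can has probably slid down by itself. I'll keep feeling down to the terminals.

Request:
{"name": "servo_tool", "arguments": {
  "increments": "0 0 -0.04 0 0 0 0; 0 0 -0.08 0 0 0 0; 0 0 -0.12 0 0 0 0; 0 0 -0.16 0 0 0 0; 0 0 -0.18 0 0 0 0"
}}

```text
time_s: 18.15
ee_pos: [0.4476, 0.0749, 0.2389]
orientation: [-3.141, -0.0, -0.2]
ft_force: [1.6, -0.6, 3.4]
width: 0.0001
```

Request:
{"name": "servo_tool", "arguments": {
  "increments": "0 0 -0.015 0 0 0 0; 0 0 -0.03 0 0 0 0; 0 0 -0.045 0 0 0 0; 0 0 -0.055 0 0 0 0; 0 0 -0.055 0 0 0 0"
}}

```text
time_s: 18.77
ee_pos: [0.4476, 0.0749, 0.2354]
orientation: [-3.141, -0.001, -0.2]
ft_force: [-1.4, 0.1, 13.8]
width: -0.0002
```

Firm contact at tip z 0.0624, the same height as the stored capacitor in bay 0, so the can stands on the bottom. Retreating to look.

Request:
{"name": "servo_tool", "arguments": {
  "increments": "0 0 0.1 0 0 0 0; 0 0 0.3 0 0 0 0; 0 0 0.6 0 0 0 0; 0 0 1 0 0 0 0"
}}

```text
time_s: 19.27
ee_pos: [0.4469, 0.0748, 0.3149]
orientation: [3.141, 0.002, -0.2]
ft_force: [0.4, -0.4, -0.1]
width: 0.0001
```

Request:
{"name": "servo_tool", "arguments": {
  "increments": "0 0 0.5 0 0 0 0; 0 0 1 0 0 0 0"
}}

```text
time_s: 19.52
ee_pos: [0.447, 0.0749, 0.3958]
orientation: [3.142, 0.001, -0.2]
ft_force: [0.0, -0.6, 0.3]
width: -0.0002
```

Request:
{"name": "servo_tool", "arguments": {
  "increments": "0 -0.5 0.3 0 0 0 0; 0 -1 0.6 0 0 0 0"
}}

```text
time_s: 19.77
ee_pos: [0.4471, -0.0057, 0.4438]
orientation: [-3.142, -0.0, -0.198]
ft_force: [1.3, -0.2, -0.8]
width: -0.0
```

Request:
{"name": "servo_tool", "arguments": {
  "increments": "0 -0.5 0 0 0 0 0; 0 -1 0 0 0 0 0"
}}

```text
time_s: 20.02
ee_pos: [0.4471, -0.0863, 0.4432]
orientation: [-3.142, -0.001, -0.2]
ft_force: [-0.5, 0.4, -0.0]
width: -0.0
```

Request:
{"name": "servo_tool", "arguments": {
  "increments": "0 -0.5 0 0 0 0 0; 0 -1 0 0 0 0 0"
}}

```text
time_s: 20.27
ee_pos: [0.447, -0.1663, 0.4426]
orientation: [-3.141, 0.0, -0.2]
ft_force: [-0.2, 0.3, 0.6]
width: -0.0002
```

Request:
{"name": "servo_tool", "arguments": {
  "increments": "0 -0.5 0 0 0 0 0; 0 -1 0 0 0 0 0; 0 -1 0 0 0 0 0; 0 -1 0 0 0 0 0; 0 -1 0 0 0 0 0; 0 -1 0 0 0 0 0"
}}

```text
time_s: 21.02
ee_pos: [0.4475, -0.2442, 0.4427]
orientation: [-3.141, 0.0, -0.199]
ft_force: [0.6, -0.3, -0.1]
width: 0.0004
```

Run:
```python
from rig import manip, grab_frame
import cv2,numpy as np
o=manip.observe();print(o["time_s"],o["ee_pos"],o["ft_force"])
a=[cv2.resize(grab_frame(n)["color"][y:y+140,140:430],(780,300 if 0 else 295),interpolation=cv2.INTER_CUBIC) for n,y in(("top",140),("side",165))]
cv2.imwrite("pics/p4.png",np.vstack(a)[:,:,::-1])
```

```text
21.025 [ 0.44750333 -0.24420315  0.4427407 ] [ 0.61623982 -0.32334292 -0.06330901]
```

View pics/p4.png

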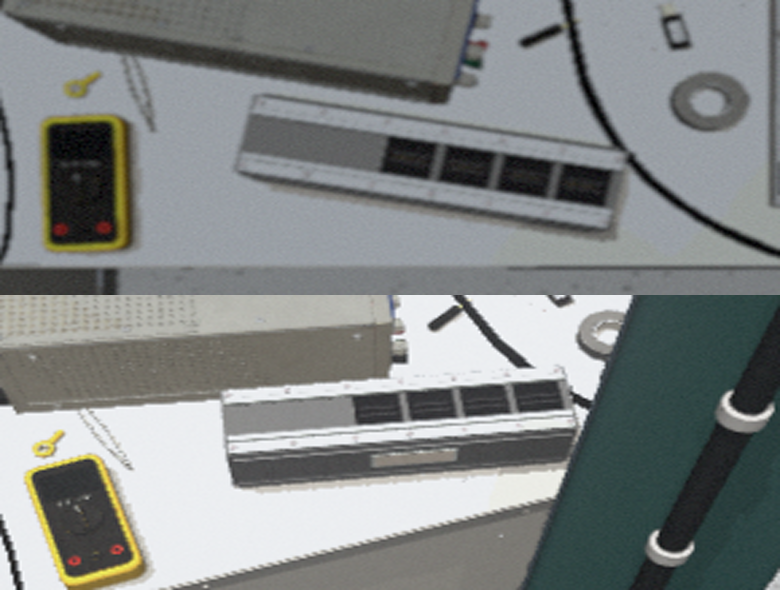

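The ledge is empty and all four mouths have their shutters closed (top half, (410,158)–(585,185)). The meter (85,183) and the tape (710,100) are where they were. Handing in.

```bash
python3 -c "
from rig import manip
print(manip.close_job())"
```

```text
the job is handed in; nothing more can be done
None
```

The spare capacitor now stands at the bottom of bay 1, and the job was handed in at about 21 s of the 70 s allowed.

- **Finding the empty bay:** I felt through the shutters with the closed fingertips before touching the spare. Bay 0 stopped them hard 20 mm below the deck, with 64 N at the wrist. Bay 1 let them down to 39 mm with only about 1 N. I did not probe bays 2 and 3, since only one bay could be empty.
- **Placing the spare:** I gripped the spare on the ledge, carried it over bay 1, pushed it about 28 mm through the shutters and let go. It slid the rest of the way by itself: pressing down afterwards met nothing until 20 mm below the deck.

**Last checks:**
- Pressing on the terminals gave 14 N at the same height as the stored capacitor in bay 0, which fits it standing upright on the floor. I could not see inside the bay to confirm it.
- The final pictures show an empty ledge and all four shutter pairs closed. By eye, the meter and tape have not moved.
- No check failed. The two cameras disagreed by about 3 mm on the crate's position, and I used the combined fit.

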